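Read a ceramic sample on the tilting colour reader

TASK

The colour reader has just been calibrated: lift the calibration standard out of the socket in front of its tilted head and stand it upright in its empty holder cup. Then take the sample slide off its rest by the grip rib and hold its underside flush, centred and square between the two guide rails on the sloping face, so that the sprung seal ring is pressed fully in. Finish still gripping and pressing the slide there, without forcing it or shifting the head, and leave the other things on the bench where they are.

Things in the scene. Friction and masses are not known exactly. Their poses are not given: they have to be found in the camera images.
- window (a point): Centre of the sloping stage face, a dark steel plate on the colour reader's head, about 0.10 m above the bench. Axes, tilted with the head: z out of the face (up and toward the robot), x up the slope, y to the left. Two straight guide rails, 3 high, run up the slope at y = -26.5 and +26.5, leaving 48 between them.
- head: The grey tilting head, 104 wide x 92 long, between two white cheeks that rise 108 over the bench; carries face, guide rails and ring. Origin on its pivot, 18 behind the face centre; axes as window. Clamped at a slope of 0.35 to 0.75 rad from level, different each time; a push of 60 N does not turn it. Under it is a white base, 165 x 136 x 20, its deck reaching 105 in front of the pivot.
- seal_ring (a joint): Black sprung seal ring, 26 across, in the middle of the stage face. 0 = standing 4 mm proud of the face, 0.004 m = pressed fully in, level with the face; about 1 N starts it moving, 7 N presses it right in; beyond that the slide meets the rigid face.
- standard_grip (a point): Middle of the grip (16 in diameter, 28 long) of the calibration standard: an upright aluminium stem 12 in diameter, 120 long, top 16 above this point; 38 below this point a white tile 26 across faces the head. It starts on the reader's deck (20 above the bench) in a socket 18 deep with 1 mm clearance, about 82 in front of the head's pivot, and lifts straight out. z is up the stem. 60 g.
- standard_foot (a point): Middle of the standard's flat foot, 104 below standard_grip.
- standard: The calibration standard; origin at its foot, z up along the stem, x toward its white tile.
- cup_mouth (a point): Centre of the mouth of the standard's holder cup: grey round cup, 32 outside, 22 inside, on a flat dark foot 64 across, fixed to the bench. Mouth 55 above the bench, inner floor 6 above the bench. It may stand left or right of the reader.
- slide_grip (a point): Point in the grip rib of the sample slide, 28 above its underside. Slide: aluminium plate 60 (x) x 40 (y) x 5, a round ceramic wafer let into its underside, on its back an upright black rib 38 long (x) x 12 thick (y), from 5 to 39 above the underside: grasp across y. It starts level, rib up, on its rest, underside 8 above the bench. z is up. 80 g.
- slide_face (a point): Centre of the slide's underside (the face to be pressed on the stage); axes as slide. The grip point lies 28 along +z from here.
- slide: The sample slide; origin at the centre of its underside, x along the 60 side and the rib, y across the rib, z out of the back, up through the rib. Either way round about z will do on the stage.
- rest: Flat grey rest under the slide, 105 x 72, with two dark rubber strips 8 high, fixed to the bench.
- dropper_bottle: Bystander: brown dropper bottle with black top, 33 x 34 x 102, standing; loose, leave it alone. Origin at the centre of its underside.
- brown_carton: Bystander: small brown carton, 50 x 55 x 58; loose, leave it alone. Origin at the centre of its underside.
- mill_handpiece: Bystander: black rotary handpiece, 20 x 150 x 23, lying; loose, leave it alone. Origin at the centre of its underside.
- tape_roll: Bystander: roll of cream tape, 96 across, 25 high, lying flat; loose, leave it alone. Origin at the centre of its underside.
- bulb: Bystander: black rubber blower bulb with red nozzle, 49 across, 121 high; loose, leave it alone. Origin at the centre of its underside.
Mind the look-alikes: they are no part of the job. Leave any orange look-alike of the slide alone.

How it is judged:
By the outcome, as a careful person would: the job done as asked, in the order asked, and still so for the second after the job is handed in, while the arm keeps its last pose, push and grip.
It also fails if it takes over 67 s, if anything falls off the work surface, if the arm or the gripper's body presses on something with over 40 N, if the wrist force passes 120 N, or if a joint passes its speed limit or range.

ROBOT

A 6-joint arm with a two-finger parallel gripper is mounted at the origin on a cart in front of the work surface, level with it; the furniture and walls round the work are solid. World frame = base frame: x ahead of the robot, y to its left, z up, the work surface at z = 0. Lengths are in mm, angles in rad, forces in N, time in s.
With the tool pointing down it reaches from about 275 to 825 mm from the base axis. Payload 4.9 kg.
Tool frame: the origin (TCP) lies at the very end of the fingers, on their centre line; the grasp point (between the pads) lies 19 mm behind it; z points along the fingers, y is the line along which they close (so a half turn about z gives the same grasp; the last joint's range is limited). The gripper opens to 85 mm and grips with 20 to 120 N. Pads are 22 mm wide; open, the fingers measure 114 mm over their backs; the gripper's body (76 mm by 85 mm) begins 54 mm behind the grasp point. The pads swing forward as they close: fully open they stand 13 mm farther back than shut.
Start: joints at [-1.261, 0.326, -0.193, 1.052, 0, 1.437], TCP at [236.17, -496.732, 231.281] pointing down, gripper open.
Joint ranges: [-2.65, 2.65], [-0.97, 1.79], [-1.3, 1.35], [-1.93, 2.1], [-1.47, 1.37], [-3.14, 3.14]. Speed limits (rad/s): [2.57, 2.57, 3.14, 3.14, 3.14, 3.14].

INTERFACE

Orientations are given as [roll, pitch, yaw] about the fixed x, y, z axes, in that order (R = Rz(yaw) Ry(pitch) Rx(roll)).
In Python, from bench import bot, solve_ik, imaging gives the robot as it stands. Calls block until the motion is done:
- bot.move_ptp(position, orientation): joint-space move of the TCP to a pose.
- bot.movel(position, rot=None, max_speed=150, threshold=None): straight line of the TCP; rot=None keeps the orientation; max_speed is the mean speed in mm/s. With threshold (N) it stops when the force on the tool has changed by that much, and returns True; else False.
- bot.move_j(angles): joint-space move.
- bot.grip(opening, effort=None): opening from 0.0 (shut) to 1.0 (fully open); effort is the grip in N (None keeps the last); returns when the fingers have stopped.
- bot.dwell(seconds).
- solve_ik(position, orientation): joint angles nearest the present ones, or None.
- bot.get_state(): the state.
- imaging.capture(name): name is "side" or "top"; returns the picture (480x640x3 uint8, blue, green, red); there is no depth.
- imaging.camera_model(name): a dict with "K" (3x3 intrinsics, pixels), "k1" (the pictures are not rectified: a ray, as slopes to the right and down, at radius r is drawn at 1 + k1 r^2 times it, then the intrinsics apply), "position" and "rotation" of the camera in the world. Camera axes: x right, y up, looking along -z (the intrinsics and any distortion apply to the point x, -y, -z); pixel columns grow to the right and rows downward; lengths in mm; the calibration is good to about 2 mm. A picture is of the moment at which its call begins. camera_model takes no time and is no camera call.
A pose or a line that the arm cannot do raises bot.IKError and nothing moves.
- bot.sign_off(): hands the job in; it is judged then, once.
The state is a dict: "t": time; "qpos": joint angles; "joint_velocities": joint speeds; "effort": joint torques, N m; "tcp_pos": TCP position; "orientation": TCP orientation; "contact_force": force on the tool from outside, world axes, zero at the start; "wrist_torque": the same for the moment, N m; "opening": opening from 0.0 (shut) to 1.0 (fully open); "gripper_force": force on a finger pad.
Only numpy, scipy, OpenCV 4.12 (cv2) and the standard library are available. Lean on these libraries where they do the work, as an engineer would, in place of code of your own. Each camera call takes 0.05 s, during which the arm holds its last target. There are 200 camera calls.

## Working session

There is one attempt and no reset: what is moved stays moved. The work goes in short steps, each a Python script; the robot and the scene stay as the last script left them, time stands still between calls to the robot, and variables do not carry over. Pictures are saved under pics/ and viewed, at most 14 in all, crops included, and the job is handed in when it is done.

```bash
mkdir -p pics; ls; python3 - <<'E'
from bench import bot, solve_ik, imaging
import cv2
for n in ("side","top"):
    cv2.imwrite(f"pics/{n}0.png",imaging.capture(n)); m=imaging.camera_model(n); print(n,m)
print(bot.get_state())
E
```

```text
pics
side {'K': array([[515.70932536,   0.        , 320.6001335 ],
       [  0.        , 515.70932536, 236.29400232],
       [  0.        ,   0.        ,   1.        ]]), 'k1': -0.14154176955122366, 'position': array([ 416.82433414, 1017.97633824,  724.94067476]), 'rotation': array([ 1.01644679,  0.00376343, -3.03382971])}
top {'K': array([[499.89904057,   0.        , 314.94685984],
       [  0.        , 499.89904057, 233.79666222],
       [  0.        ,   0.        ,   1.        ]]), 'k1': -0.006027484447282568, 'position': array([ 288.90157698,   13.64336962, 1264.42521508]), 'rotation': array([ 0.17730954,  0.00470261, -1.57149575])}
{'t': 0.1, 'qpos': array([-1.26119598e+00,  3.26878499e-01, -1.93481477e-01,  1.05202001e+00,
       -2.49115923e-05,  1.43657263e+00]), 'joint_velocities': array([-0.00014109, -0.00108609,  0.00205212,  0.00066532, -0.0005752 ,
        0.00051697]), 'effort': array([-2.77965764e-04, -4.44240260e+01,  2.63037479e+01,  7.89848389e-03,
       -1.37165355e-05, -1.19743575e-07]), 'tcp_pos': array([ 235.99676839, -496.20897492,  230.57630761]), 'orientation': array([-3.14001990e+00, -1.87240049e-04,  4.43823915e-01]), 'contact_force': array([ 0.30299661, -0.42291796, -0.36876298]), 'wrist_torque': array([-0.00062663, -0.03048803, -0.01706093]), 'gripper_force': 0.0, 'opening': 1.0038655900580782}
```

View pics/top0.png

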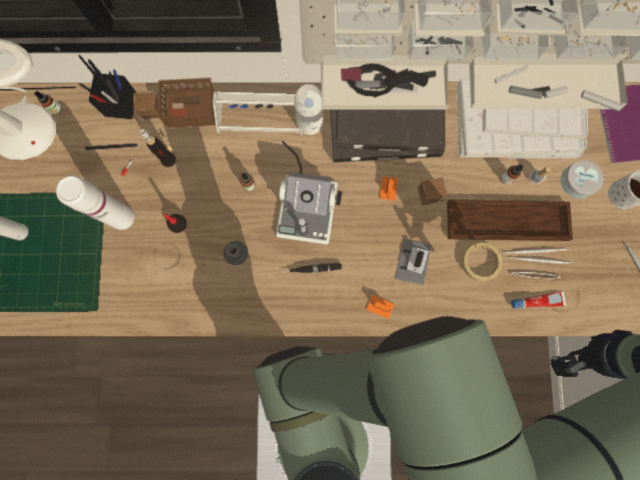

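View pics/side0.png

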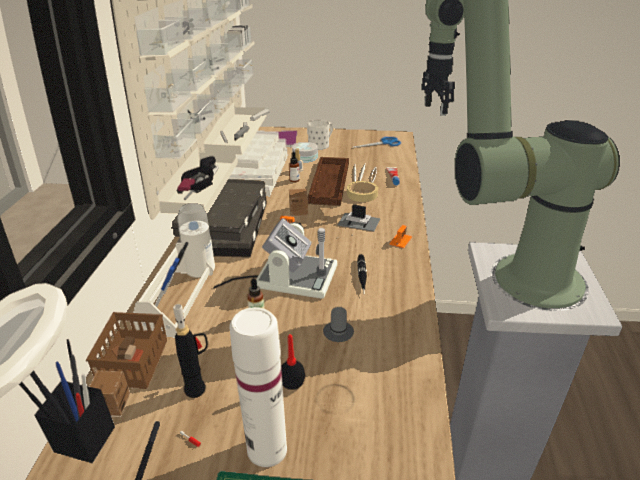

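The top view shows the reader at about (308,207), with the standard near (302,232). The cup is at (235,252), the slide on its rest at (412,260), and the orange look-alikes at (388,188) and (380,306). In the side view the reader is at (298,262), the standard's grip at (321,237), the cup at (339,320) and the slide at (357,215).

```bash
cat > h.py <<'E'
from bench import bot, solve_ik, imaging
import numpy as np, cv2
from scipy.spatial.transform import Rotation as Ro
def eul(r): return Ro.from_euler('xyz',r).as_matrix()
def cam(n):
    m=imaging.camera_model(n); return m['K'],m['k1'],np.array(m['position']),eul(m['rotation'])
def proj(n,P):
    K,k,p,R=cam(n); c=(np.atleast_2d(P)-p)@R; s=np.c_[c[:,0],-c[:,1]]/-c[:,2:]
    s=s*(1+k*(s**2).sum(1,keepdims=True)); return s*K[0,0]+K[:2,2]
def ray(n,uv):
    K,k,p,R=cam(n); u=cv2.undistortPoints(np.array([[uv]],float),K,np.array([k,0,0,0.]))[0,0]
    d=R@np.array([u[0],-u[1],-1]); return p,d/np.linalg.norm(d)
def onz(n,uv,z):
    p,d=ray(n,uv); return p+d*(z-p[2])/d[2]
def tri(a,b):
    (p,d),(q,e)=ray('top',a),ray('side',b)
    st=np.linalg.lstsq(np.c_[d,-e],q-p,rcond=None)[0]; A,B=p+d*st[0],q+e*st[1]
    return (A+B)/2,np.linalg.norm(A-B)
E
python3 - <<'E'
from h import *
print(onz('top',(308,207),60),onz('top',(235,252),55),onz('top',(412,260),10),tri((302,232),(321,237)))
t=cv2.imread('pics/top0.png');s=cv2.imread('pics/side0.png')
def crop(i,x,y,w,h,f):return cv2.resize(i[y:y+h,x:x+w],None,fx=f,fy=f,interpolation=cv2.INTER_CUBIC)
cv2.imwrite('pics/c1.png',crop(t,265,165,100,75,8)) 
cv2.imwrite('pics/c2.png',np.vstack([crop(s,250,210,100,100,4),]) if 0 else crop(s,250,215,100,75,8))
a=crop(t,385,225,50,75,8);b=crop(s,330,195,50,37,8);c=crop(t,210,225,50,37,8)
cv2.imwrite('pics/c3.png',np.hstack([a,np.vstack([b,c])[:600]if 0 else np.vstack([b,c,np.zeros((8,400,3),np.uint8)])]))
E
```

```text
[572.04492025  36.27999841  60.        ] [460.72618889 214.62032182  55.        ] [ 446.12395106 -225.52481858   10.        ] (array([511.09054647,  49.10580788, 117.44930743]), np.float64(24.297514182502876))
```

View pics/c1.png

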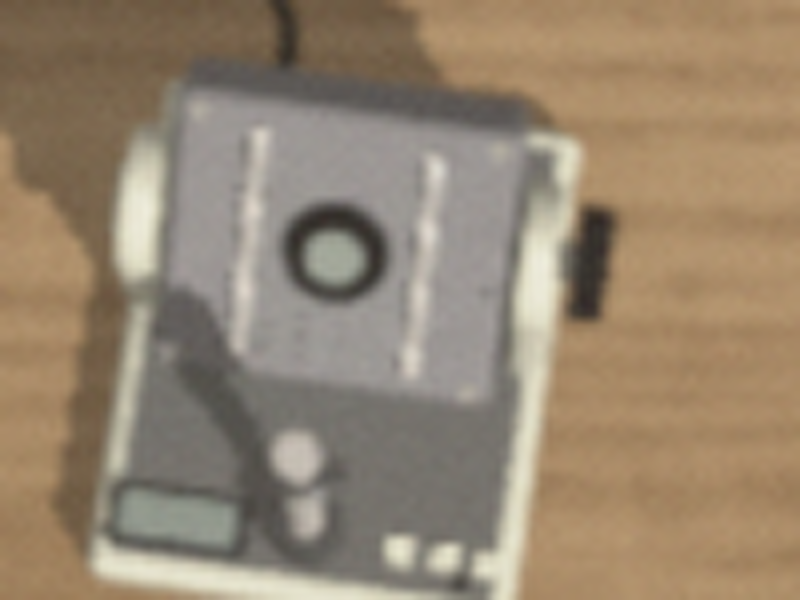

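View pics/c2.png

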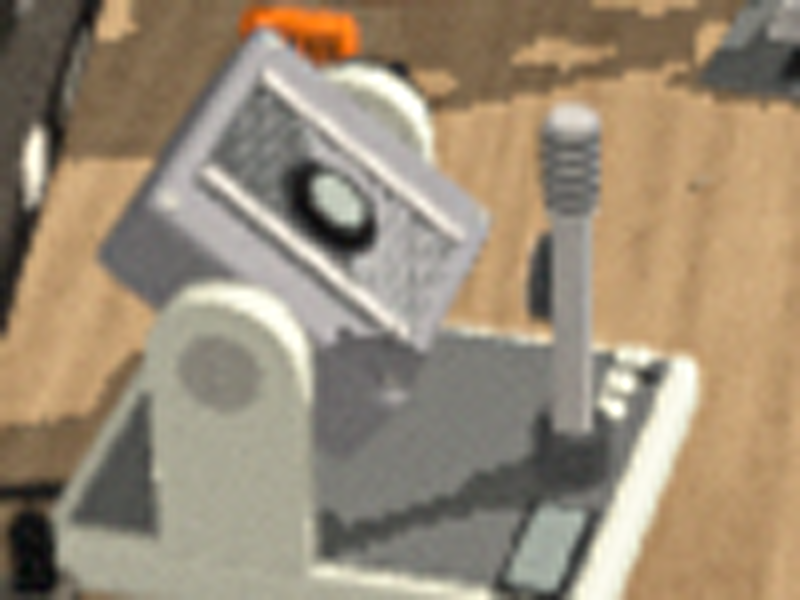

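View pics/c3.png

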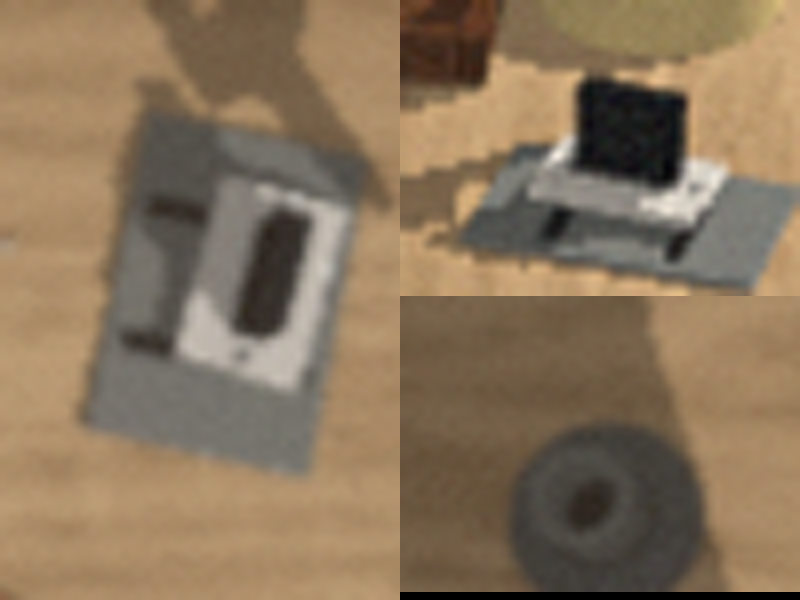

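```bash
cat > m.py <<'E'
from h import *
t=lambda x,y:(265+(x+.5)/8-.5,165+(y+.5)/8-.5)
s=lambda x,y:(250+(x+.5)/8-.5,215+(y+.5)/8-.5)
T=lambda a,b:tri(t(*a),s(*b))
Lt=T((261,130),(205,172));Lb=T((241,350),(408,338));Rt=T((436,155),(268,72));Rb=T((410,375),(460,238))
ring=T((335,252),(337,198));top=T((297,457),(571,115))
for n,v in dict(Lt=Lt,Lb=Lb,Rt=Rt,Rb=Rb,ring=ring,top=top).items(): print(n,v[0].round(1),round(v[1],1))
for a,b in ((Lt,Lb),(Rt,Rb)):
    d=a[0]-b[0];print('rail len',np.linalg.norm(d),'yaw',np.arctan2(d[1],d[0]),'slope',np.arctan2(d[2],np.hypot(*d[:2])))
c=(Lt[0]+Lb[0]+Rt[0]+Rb[0])/4;print('rail centre',c)
print('std top z122',onz('top',t(297,457),122),onz('side',s(571,113),122),'socket',onz('top',t(305,518),20),onz('side',s(573,435),20))
# slide
I=imaging.capture('top');c0=I[225:300,385:435]
f=lambda x,y:(385+(x+.5)/8-.5,225+(y+.5)/8-.5)
C=np.array([onz('top',f(*p),13) for p in((222,178),(352,205),(298,388),(177,355))]);print('slide',C.mean(0),C.round(1).tolist())
for i,j in((3,0),(2,1),(1,0),(2,3)):
    d=C[j]-C[i];print(np.linalg.norm(d),np.arctan2(d[1],d[0]))
# rib mask in the top view
g=cv2.cvtColor(I,cv2.COLOR_BGR2GRAY);m=np.zeros_like(g);m[250:268,412:426]=(g[250:268,412:426]<75)
n,l,st,ce=cv2.connectedComponentsWithStats(m);k=1+st[1:,4].argmax();print('rib',ce[k],st[k],onz('top',ce[k],38),onz('top',ce[k],30))
# cup: foot disc
h=cv2.cvtColor(I,cv2.COLOR_BGR2HSV);m=((h[...,1]<60)&(g<110)).astype(np.uint8);w=np.zeros_like(m);w[236:270,215:255]=m[236:270,215:255]
n,l,st,ce=cv2.connectedComponentsWithStats(w);k=1+st[1:,4].argmax();print('cup foot',ce[k],st[k],onz('top',ce[k],5))
r=lambda x,y:(210+(x-400+.5)/8-.5,225+(y-296+.5)/8-.5)
print('mouth',onz('top',r(590,505),55),onz('top',r(578,505),55))
S=cv2.imread('pics/side0.png');cv2.imwrite('pics/c4.png',cv2.resize(S[298:346,315:363],None,fx=12,fy=12,interpolation=cv2.INTER_CUBIC))
E
python3 m.py
```

```text
Lt [622.6  60.9 122.6] 3.2
Lb [566.2  68.4  76.2] 2.3
Rt [613.9   9.1 125.2] 2.7
Rb [558.1  16.9  77.2] 2.4
ring [590.   39.3 102.9] 2.3
top [520.9  49.2 140.2] 4.4
rail len 73.46474329639285 yaw -0.13323679753042603 slope 0.6838049066645754
rail len 73.99131376011941 yaw -0.13939663569349392 slope 0.7061211430706843
rail centre [590.19066959  38.83588576 100.29919595]
std top z122 [522.35841989  49.77599146 122.        ] [526.59991703  17.20656685 122.        ] socket [523.48735556  50.38972445  20.        ] [524.82978296  31.40264081  20.        ]
slide [ 446.47851474 -238.44734128   13.        ] [[479.3, -226.9, 13.0], [470.6, -267.6, 13.0], [412.8, -248.4, 13.0], [423.2, -210.8, 13.0]]
58.38985641594483 -0.2788731521718279
60.996127327096225 -0.3212588182681714
41.6515213090087 1.360789295657423
38.96947593838049 1.299996864143326
rib [418.4939759  258.69879518] [415 251   8  16  83] [ 445.82484091 -236.3231056    38.        ] [ 446.84845499 -237.95364269   30.        ]
cup foot [235.30714286 252.67142857] [224 241  24  24 420] [466.10413793 222.09932732   5.        ]
mouth [463.97129698 218.84039973  55.        ] [463.97611237 222.51266365  55.        ]
```

View pics/c4.png

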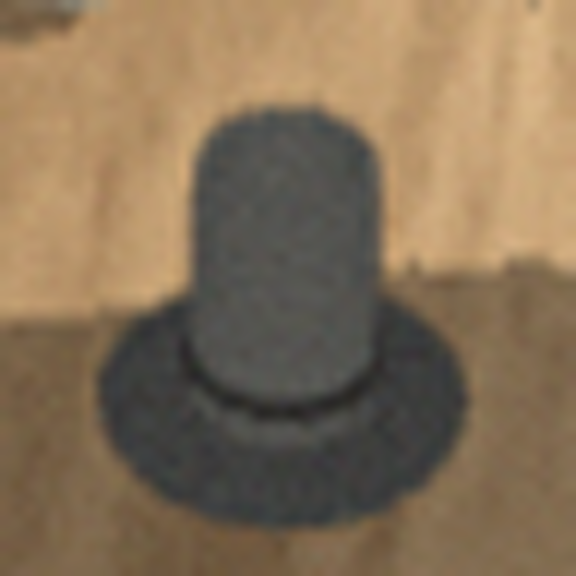

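The cup's side view agrees with the top-view position. The triangulated standard top at z≈140 means its foot stands on the deck, so the grip is at z≈124. Next I grasp the standard.

```bash
cat >> h.py <<'E'
def rpy(M): return Ro.from_matrix(M).as_euler('xyz')
def toolR(z,y):
    z=np.array(z,float);z/=np.linalg.norm(z);y=np.array(y,float);y-=z*(y@z);y/=np.linalg.norm(y)
    return np.c_[np.cross(y,z),y,z]
def down(yaw): return rpy(toolR([0,0,-1],[np.sin(yaw),-np.cos(yaw),0]))
def st(tag=''):
    s=bot.get_state();print(tag,'t%.1f'%s['t'],s['tcp_pos'].round(1),'F',s['contact_force'].round(1),'M',s['wrist_torque'].round(2),'op %.3f gf %.1f'%(s['opening'],s['gripper_force']));return s
E
python3 - <<'E'
from h import *
f=lambda x,y:(315+(x+.5)/12-.5,298+(y+.5)/12-.5)
print('cup side foot',onz('side',f(283,395),5),'tri mouth',onz('side',f(287,145),55))
y=-0.136; X,Y=520.7,49.1
for yy in (y,y+np.pi):
    q=solve_ik([X,Y,230],down(yy));print(None if q is None else np.round(q,2))
    q=solve_ik([X,Y,105],down(yy));print(None if q is None else np.round(q,2))
E
```

```text
cup side foot [469.20606785 224.04459546   5.        ] tri mouth [469.84059    217.35918705  55.        ]
[-0.05  0.28 -0.26  1.03  0.   -3.05]
[-0.05  0.4  -0.44  0.73  0.   -3.05]
[-0.05  0.28 -0.26  1.03  0.    0.09]
[-0.05  0.4  -0.44  0.73  0.    0.09]
```

```bash
python3 - <<'E'
from h import *
o=down(-0.136+np.pi); X,Y=520.7,49.1
bot.grip(0.6,40)
bot.move_ptp([X,Y,230],o); st()
bot.movel([X,Y,106],max_speed=120); st('down')
cv2.imwrite('pics/g1.png',cv2.resize(imaging.capture('side')[190:290,240:370],None,fx=6,fy=6,interpolation=cv2.INTER_CUBIC))
bot.grip(0.0,30); st('grip')
E
```

```text
t2.8 [520.9  48.3 230. ] F [-0.7  0.6 -0.5] M [-0.04  0.02 -0.01] op 0.596 gf 0.0
down t4.0 [521.3  49.  106.7] F [0.2 0.4 1. ] M [-0.02  0.02  0.03] op 0.598 gf 0.0
grip t4.4 [521.2  49.2 106.5] F [0.4 0.5 3.5] M [ 0.14 -0.    0.07] op 0.177 gf 29.3
```

View pics/g1.png

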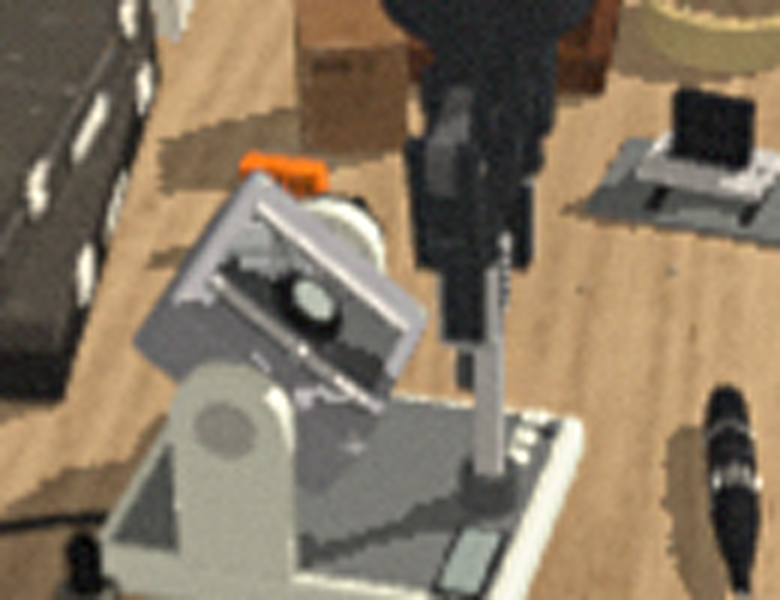

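The grip reads 16 mm, as expected, and the fingers close on the standard's grip at about (490,280). The fingers sit slightly on the head side of the stem. I'll lift it and check above the cup.

```bash
python3 - <<'E'
from h import *
o=down(-0.136+np.pi)
p=bot.get_state()['tcp_pos']
bot.grip(0.0,45)
bot.movel([p[0],p[1],150],max_speed=80); st('lift')
bot.movel([p[0],p[1],215],max_speed=150); st('lift')
bot.movel([467,222,195],max_speed=200); bot.dwell(.3); st('above cup')
T=imaging.capture('top');S=imaging.capture('side')
a=cv2.resize(T[210:280,195:275],None,fx=5,fy=5,interpolation=cv2.INTER_CUBIC)
b=cv2.resize(S[220:350,300:380],None,fx=4.6,fy=4.6,interpolation=cv2.INTER_CUBIC)
c=np.zeros((598,800,3),np.uint8);c[:350,:400]=a;c[:b.shape[0],400:400+b.shape[1]]=b;cv2.imwrite('pics/g2.png',c)
E
```

```text
lift t5.3 [520.8  49.2 149.6] F [-0.5 -0.2 -0.5] M [-0.03  0.02 -0.05] op 0.170 gf 43.9
lift t5.9 [520.7  49.3 214.2] F [-0.4 -0.2 -0.1] M [0.01 0.03 0.02] op 0.173 gf 43.9
above cup t7.3 [467.4 221.4 195.1] F [ 0.2 -0.4 -0.6] M [0.01 0.05 0.02] op 0.169 gf 43.9
```

View pics/g2.png

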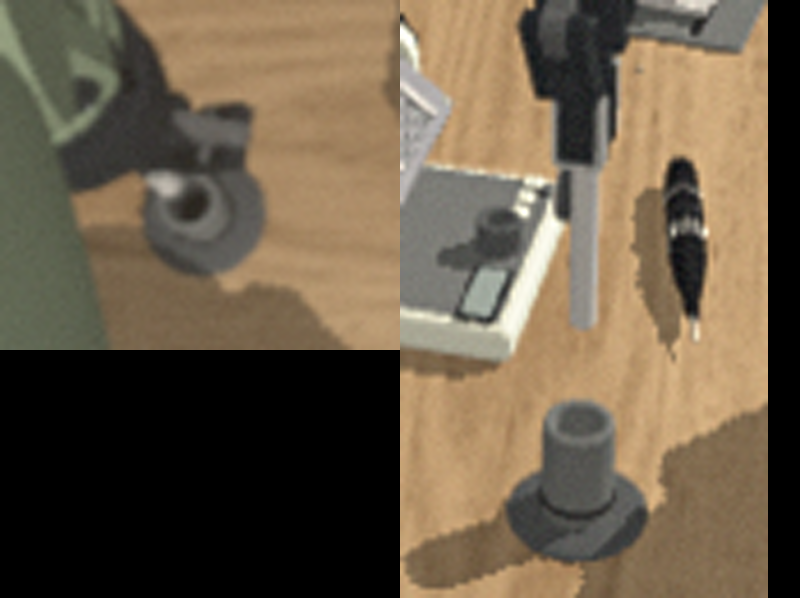

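```bash
python3 - <<'E'
from h import *
s=lambda x,y:(300+(x-400+.5)/4.6-.5,220+(y+.5)/4.6-.5)
t=lambda x,y:(195+(x+.5)/5-.5,210+(y+.5)/5-.5)
print('mouth',tri(t(190,207),s(579,423)),'mouth top@55',onz('top',t(190,207),55))
print('predicted foot px',proj('side',[467.4,221.4,108.6]),'seen',s(584,324))
p,d=ray('side',s(584,324));print('foot on ray at y=221.4',p+d*(221.4-p[1])/d[1])
p,d=ray('side',s(579,423));print('mouth on ray at y=222',p+d*(221.4-p[1])/d[1])
E
```

```text
mouth (array([466.51732252, 220.9281148 ,  52.43765607]), np.float64(5.838903829409043)) mouth top@55 [463.20193134 220.56285439  55.        ]
predicted foot px [[339.96974149 289.80295331]] seen (339.60869565217394, 290.04347826086956)
foot on ray at y=221.4 [468.09424549 221.4        107.95514769]
mouth on ray at y=222 [469.36649754 221.4         53.34620423]
```

```bash
python3 - <<'E'
from h import *
bot.movel([468.3,221.2,150],max_speed=80); st()
print(bot.movel([468.3,221.2,100],max_speed=60,threshold=5)); st('in')
print(bot.movel([468.3,221.2,88],max_speed=15,threshold=4)); st('floor')
E
```

```text
t8.1 [468.5 221.3 150.2] F [-0.2  0.3 -1.1] M [ 0.03  0.   -0.05] op 0.170 gf 43.9
False
in t9.1 [468.6 221.3 100.3] F [-0.  -0.6 -1.2] M [-0.03  0.03 -0.07] op 0.172 gf 43.9
True
floor t9.6 [468.6 221.3  92.5] F [-0.1  1.2  5.8] M [-0.01  0.1   0.01] op 0.169 gf 44.5
```

```bash
python3 - <<'E'
from h import *
bot.grip(0.55); st('rel')
p=bot.get_state()['tcp_pos']
bot.movel([p[0],p[1],200],max_speed=150)
bot.move_ptp([440,-120,220],down(-0.136+np.pi)); st()
T=imaging.capture('top');S=imaging.capture('side')
cv2.imwrite('pics/t5.png',T);cv2.imwrite('pics/s5.png',S)
c=np.zeros((600,800,3),np.uint8)
def put(i,x,y,w,h,f,X,Y):
    r=cv2.resize(i[y:y+h,x:x+w],None,fx=f,fy=f,interpolation=cv2.INTER_CUBIC);c[Y:Y+r.shape[0],X:X+r.shape[1]]=r
put(T,390,235,50,50,8,0,0);put(S,325,195,65,40,6,410,0);put(T,210,225,50,50,4,0,400);put(S,310,255,60,85,4,410,250)
cv2.imwrite('pics/g3.png',c)
t=lambda x,y:(265+(x+.5)/8-.5,165+(y+.5)/8-.5)
print('std by top',onz('top',t(297,457),140),'true ~520,49')
f=lambda x,y:(330+(x-400+.5)/8-.5,195+(y+.5)/8-.5)
C=np.array([onz('side',f(*p),13) for p in((562,140),(728,163),(692,207),(530,183))]);print(C.round(1),C.mean(0))
E
```

```text
rel t10.1 [467.6 221.   91.7] F [ 0.4 -0.  -0.2] M [ 0.01 -0.   -0.03] op 0.554 gf 0.0
 t12.2 [ 440.1 -119.3  219.7] F [ 0.6  0.2 -0.1] M [ 0.01 -0.04 -0.05] op 0.550 gf 0.0
std by top [518.68008444  49.2066875  140.        ] true ~520,49
[[ 474.7 -263.4   13. ]
 [ 415.6 -252.8   13. ]
 [ 427.2 -220.5   13. ]
 [ 484.  -231.4   13. ]] [ 450.38468581 -242.01383109   13.        ]
```

View pics/g3.png

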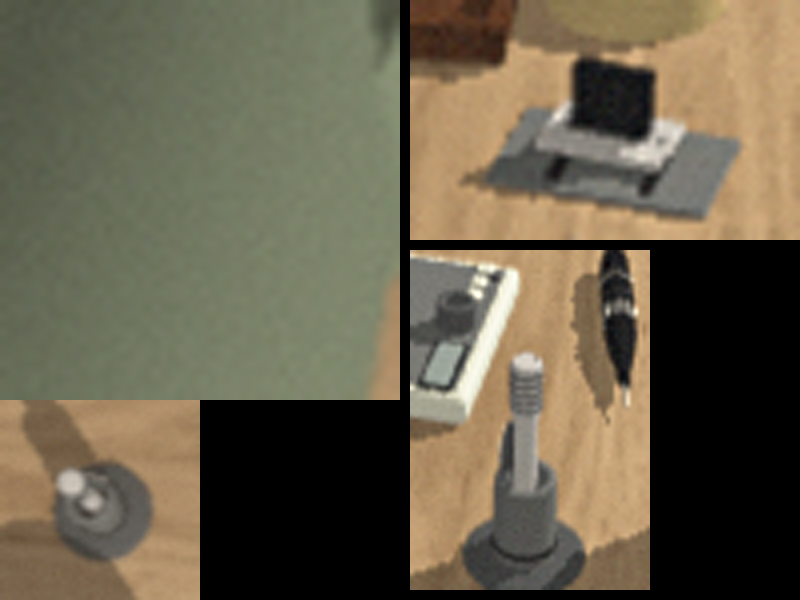

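```bash
python3 - <<'E'
from h import *
T=cv2.imread('pics/top0.png');S=cv2.imread('pics/side0.png')
g=cv2.cvtColor(T,cv2.COLOR_BGR2GRAY)
for th in (60,75,90):
    ys,xs=np.nonzero(g[249:269,411:427]<th);P=np.array([onz('top',(x+411,y+249),35)[:2] for x,y in zip(xs,ys)],np.float32)
    v=np.linalg.svd(P-P.mean(0))[2][0];print('rib yaw',np.arctan(v[1]/v[0]),P.mean(0),len(P))
w=np.zeros_like(g);w[243:276,402:432]=((g>118)&(cv2.cvtColor(T,cv2.COLOR_BGR2HSV)[...,1]<50))[243:276,402:432]
cs=cv2.findContours(w,cv2.RETR_EXTERNAL,cv2.CHAIN_APPROX_NONE)[0];c=max(cs,key=cv2.contourArea)[:,0]
P=np.array([onz('top',p,13)[:2] for p in c],np.float32);print('plate',cv2.minAreaRect(P))
# side: rib top edge, z=47 ; crop c3 corners
f=lambda x,y:(330+(x-400+.5)/8-.5,195+(y+.5)/8-.5)
A,B=onz('side',f(582,80),47),onz('side',f(684,95),47);print('side rib top edge',A,B,np.arctan((B-A)[1]/(B-A)[0]))
E
```

```text
rib yaw -0.31398842 [ 446.21597 -236.75017] 67
rib yaw -0.327265 [ 446.03738 -236.79994] 84
rib yaw -0.28805995 [ 446.40982 -236.49658] 96
plate ((444.001953125, -238.92648315429688), (46.859371185302734, 65.03771209716797), 77.242919921875)
side rib top edge [ 467.58202292 -245.67456693   47.        ] [ 431.9741006  -238.39566428   47.        ] -0.20164006943796817
```

```bash
cat >> h.py <<'E'
def head(slope,yaw):
    x=np.array([np.cos(slope)*np.cos(yaw),np.cos(slope)*np.sin(yaw),np.sin(slope)]);y=np.array([-np.sin(yaw),np.cos(yaw),0]);return np.c_[x,y,np.cross(x,y)]
E
python3 - <<'E'
from h import *
o=down(-0.235+np.pi);X,Y=448.3,-239
H=head(0.695,-.136);C=np.array([590.,39,100]);oR=rpy(toolR(-H[:,2],H[:,1]))
for d in (0,100):
    q=solve_ik(C+H[:,2]*(9+d),oR);print(None if q is None else np.round(q,2))
bot.grip(0.5)
bot.move_ptp([X,Y,100],o);st()
bot.movel([X,Y,30],max_speed=100)
print(bot.movel([X,Y,18],max_speed=25,threshold=4));st('low')
bot.grip(0.0,25);st('grip');bot.dwell(.3);st()
E
```

```text
[-0.02  0.28 -1.02 -0.43 -0.07  0.09]
[ 0.   -0.01 -1.06 -0.16 -0.09  0.11]
 t13.3 [ 448.4 -238.6  100.4] F [-0.3  0.3  0.7] M [ 0.04 -0.03 -0.03] op 0.501 gf 0.0
False
low t14.7 [ 448.2 -239.    17.9] F [-0.4 -0.8 -1. ] M [-0.   -0.03  0.01] op 0.499 gf 0.0
grip t15.1 [ 448.5 -239.1   18.2] F [ 0.3 -0.5  1.1] M [-0.01  0.02  0.03] op 0.133 gf 28.7
 t15.4 [ 448.5 -239.1   18.2] F [-0.1  0.1  2.8] M [0.01 0.01 0.03] op 0.136 gf 28.8
```

```bash
python3 - <<'E'
from h import *
H=head(0.695,-.136);C=np.array([590.,39,100]);oR=rpy(toolR(-H[:,2],H[:,1]))
bot.grip(0.0,45)
bot.movel([448.5,-239.1,140],max_speed=120);st('lift')
bot.move_ptp(C+H[:,2]*110,oR);st()
bot.movel(C+H[:,2]*50,max_speed=120);bot.dwell(.3);st('pre')
S=imaging.capture('side');T=imaging.capture('top');cv2.imwrite('pics/s6.png',S);cv2.imwrite('pics/t6.png',T)
cv2.imwrite('pics/g4.png',cv2.resize(S[195:295,240:370],None,fx=6,fy=6,interpolation=cv2.INTER_CUBIC))
E
```

```text
lift t16.8 [ 448.  -238.7  139.2] F [-0.   0.4 -1.3] M [-0.06 -0.04 -0.04] op 0.131 gf 46.1
 t17.9 [520.8  48.  184.6] F [ 0.9 -0.4 -0.4] M [0.03 0.72 0.01] op 0.133 gf 46.0
pre t18.9 [558.3  43.4 139.1] F [-0.4 -0.8 -1.5] M [ 0.13  0.74 -0.03] op 0.130 gf 46.0
```

View pics/g4.png

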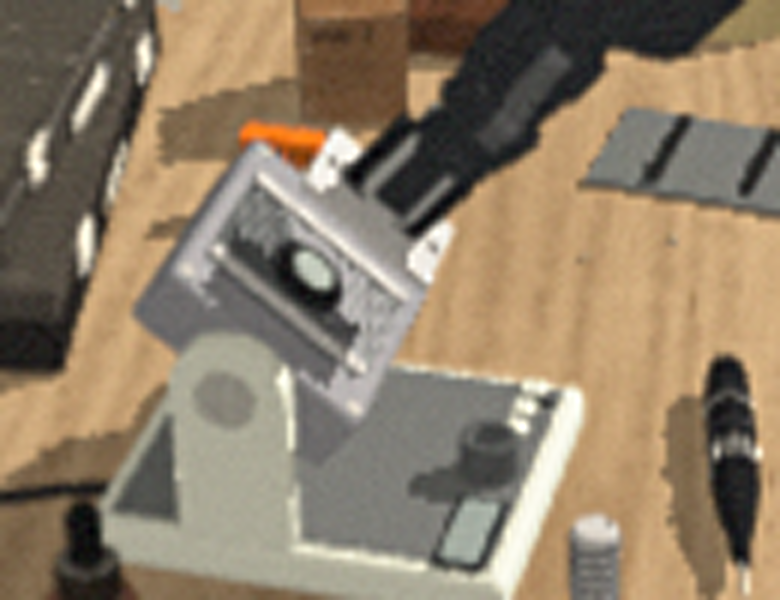

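```bash
python3 - <<'E'
from h import *
s=bot.get_state();R=eul(s['orientation']);p=s['tcp_pos']
print('R err',rpy(R),s['qpos'].round(3))
f=lambda u:((u-[240,195])+.5)*6-.5
pts={}
for z in (10.2,5.2):
  for x in(-30,30):
    for y in(-20,20): print(z,x,y,f(proj('side',p+R@[x,y,z])).round(0),proj('top',p+R@[x,y,z]).round(1))
print(f(proj('side',p)))
H=head(0.695,-.136);C=np.array([590.,39,100]);print(f(proj('side',C+H[:,2]*0)),f(proj('side',[C+H@[x,y,3] for x in(-36,36) for y in(-26.5,26.5)])))
t=cv2.imread('pics/t6.png');cv2.imwrite('pics/g5.png',cv2.resize(t[160:235,265:365],None,fx=8,fy=8,interpolation=cv2.INTER_CUBIC))
E
```

```text
R err [3.14139854 0.6958463  3.00562132] [-0.011  0.162 -1.046 -0.329 -0.08   0.097]
10.2 -30 -20 [[333. 135.]] [[314.5 192.5]]
10.2 -30 20 [[302. 188.]] [[297.3 190.3]]
10.2 30 -20 [[452. 237.]] [[312.  215.5]]
10.2 30 20 [[425. 293.]] [[295.2 213.3]]
5.2 -30 -20 [[341. 127.]] [[314.3 193.4]]
5.2 -30 20 [[310. 180.]] [[297.  191.2]]
5.2 30 -20 [[461. 230.]] [[311.8 216.5]]
5.2 30 20 [[434. 285.]] [[294.9 214.2]]
[[395.08854168 197.15049541]]
[[315.8867065  275.12083643]] [[410.3611663  294.572074  ]
 [373.27493604 368.82126344]
 [269.27635235 174.98453794]
 [226.42534162 245.47823292]]
```

The slide is held level with the face. The plate corners at (340,130), (455,225) and (425,283) are within about 1 px of the prediction from the TCP. Next is the top view, to check the lateral position.

View pics/g5.png

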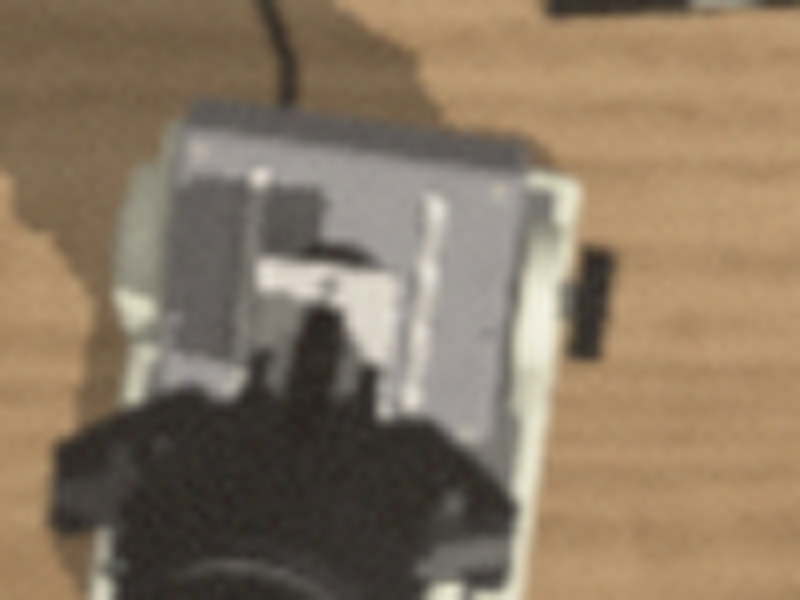

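```bash
python3 - <<'E'
from h import *
s=bot.get_state();R=eul(s['orientation']);p=s['tcp_pos']
f=lambda u:((u-[265,165])+.5)*8-.5
print('slide corners pred',f(proj('top',[p+R@[x,y,5.2] for x in(-30,30) for y in(-20,20)])).round(0).tolist())
H=head(0.695,-.136);C=np.array([590.,39,100])
print('C+3n pred top, seen (337,252.5):',f(proj('top',C+H[:,2]*3)),'dx,dy sens',f(proj('top',C+H[:,2]*3+[1,0,0])),f(proj('top',C+H[:,2]*3+[0,1,0])))
E
```

```text
slide corners pred [[398.0, 231.0], [260.0, 213.0], [378.0, 415.0], [243.0, 397.0]]
C+3n pred top, seen (337,252.5): [[335.03794964 254.8405771 ]] dx,dy sens [[335.0456889  251.59622586]] [[331.69675281 254.84682706]]
```

Measured against the slide in both views, the face sits about 2.7 mm deeper along its normal. In-plane it is off by about +0.5 mm up the slope and -0.6 mm in y. I'll approach with those corrections and feel for contact.

```bash
cat >> h.py <<'E'
H=head(0.695,-.136);C=np.array([590.,39,100])-2.7*H[:,2]+.5*H[:,0]-.6*H[:,1]
oR=rpy(toolR(-H[:,2],H[:,1]))
def sh(tag=''):
    F=[];M=[]
    for _ in range(4):
        bot.dwell(.05);s=bot.get_state();F.append(s['contact_force']);M.append(s['wrist_torque'])
    q=(s['tcp_pos']-C)@H
    print(tag,'t%.1f'%s['t'],'pos in head',q.round(2),'F head',(np.mean(F,0)@H).round(1),'M head',(np.mean(M,0)@H).round(2),'op %.3f'%s['opening'],'dR',(Ro.from_matrix(H).inv()*Ro.from_matrix(eul(s['orientation']))).as_matrix().round(3)[:,2]);return s
E
python3 - <<'E'
from h import *
bot.movel(C+H[:,2]*24,rot=oR,max_speed=80);sh('near')
print(bot.movel(C+H[:,2]*4,max_speed=8,threshold=5));sh('touch')
E
```

```text
near t19.7 pos in head [ 0.17  0.05 24.33] F head [-0.5 -0.2 -0.7] M head [-0.    0.7  -0.01] op 0.132 dR [ 0.  0. -1.]
True
touch t21.3 pos in head [-0.12 -0.   12.9 ] F head [1.9 0.1 5.1] M head [0.   0.18 0.02] op 0.131 dR [ 0. -0. -1.]
```

```bash
python3 - <<'E'
from h import *
for d in (12,11,10):
    hit=bot.movel(C+H[:,2]*d,max_speed=8,threshold=8);s=sh(f'{d} {hit}')
    if (s['contact_force']@H)[2]>14: break
E
```

```text
12 False t21.9 pos in head [-0.03 -0.02 12.24] F head [ 1.  -0.5  8.3] M head [-0.08  0.53 -0.  ] op 0.133 dR [-0.002 -0.    -1.   ]
11 True t22.3 pos in head [ 0.21  0.03 11.95] F head [ 1.1 -0.   8.2] M head [-0.09  0.47  0.01] op 0.140 dR [-0.001 -0.    -1.   ]
10 True t22.7 pos in head [ 0.27  0.12 11.86] F head [1.4 0.3 8.1] M head [-0.09  0.48  0.02] op 0.132 dR [ 0. -0. -1.]
```

```bash
python3 - <<'E'
from h import *
hit=bot.movel(C+H[:,2]*10.8,max_speed=4,threshold=12);s=sh(f'{hit}')
S=imaging.capture('side');T=imaging.capture('top');cv2.imwrite('pics/s7.png',S);cv2.imwrite('pics/t7.png',T)
a=cv2.resize(S[220:280,265:330],None,fx=6,fy=6,interpolation=cv2.INTER_CUBIC);b=cv2.resize(T[170:220,280:340],None,fx=6.5,fy=6.5,interpolation=cv2.INTER_CUBIC)
c=np.zeros((600,800,3),np.uint8);c[:a.shape[0],:a.shape[1]]=a;c[:b.shape[0],400:400+b.shape[1]]=b;cv2.imwrite('pics/g6.png',c[:380])
R=eul(s['orientation']);p=s['tcp_pos']
print(((proj('side',[p+R@[x,y,5.2] for x in(-30,30) for y in(-20,20)])-[265,220]+.5)*6).round().tolist())
print(((proj('top',[p+R@[x,y,5.2] for x in(-30,30) for y in(-20,20)])-[280,170]+.5)*6.5+[400,0]).round().tolist())
E
```

```text
True t23.1 pos in head [ 0.24  0.1  11.89] F head [1.  0.1 7.3] M head [-0.07  0.47  0.03] op 0.129 dR [ 0.001 -0.    -1.   ]
[[127.0, 40.0], [95.0, 94.0], [245.0, 141.0], [217.0, 196.0]]
[[638.0, 107.0], [529.0, 93.0], [622.0, 254.0], [516.0, 240.0]]
```

View pics/g6.png

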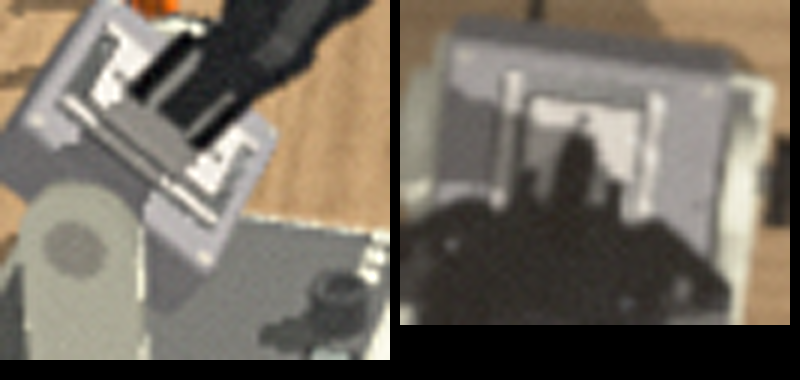

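The slide lies between the rails with equal gaps: its edges are at 530 and 640, the rails at 522 and 648. I'll raise the press gradually without a stop threshold to seat it fully.

```bash
python3 - <<'E'
from h import *
for d in (11.7,11.5,11.3,11.1):
    bot.movel(C+H[:,2]*d,rot=oR,max_speed=4);s=sh(f'{d}')
    if (s['contact_force']@H)[2]>15: break
E
```

```text
11.7 t23.7 pos in head [ 0.27  0.08 11.89] F head [ 1.2 -0.3  7.7] M head [-0.05  0.43  0.02] op 0.133 dR [ 0.001  0.    -1.   ]
11.5 t24.1 pos in head [ 0.27  0.12 11.84] F head [ 1.1  0.1 10.1] M head [-0.04  0.47  0.05] op 0.132 dR [ 0.001  0.    -1.   ]
11.3 t24.6 pos in head [ 0.29  0.1  11.79] F head [ 1.9  0.5 12.9] M head [-0.11  0.51  0.02] op 0.132 dR [ 0.001  0.    -1.   ]
11.1 t25.0 pos in head [ 0.3   0.12 11.74] F head [ 1.6  0.1 15.8] M head [-0.14  0.53  0.06] op 0.134 dR [ 0.001  0.    -1.   ]
```

```bash
python3 - <<'E'
from h import *
Pc=C+H[:,2]*1.5
for a in (0,.012,.024,0,-.012,-.024,0):
    A=Ro.from_rotvec(a*H[:,1]).as_matrix()
    bot.movel(Pc+A@H[:,2]*9.7,rot=rpy(A@eul(oR)),max_speed=5);sh(f'{a}')
E
```

```text
0 t25.5 pos in head [ 0.34  0.11 11.76] F head [ 1.1  0.  14.8] M head [-0.11  0.55  0.  ] op 0.129 dR [ 0.001  0.    -1.   ]
0.012 t25.9 pos in head [ 0.29  0.11 11.71] F head [ 0.7  0.7 13.2] M head [-0.11  0.29  0.01] op 0.130 dR [-0.011  0.    -1.   ]
0.024 t26.4 pos in head [ 0.27  0.11 11.85] F head [ 0.5 -0.5 15.8] M head [-0.1   0.26 -0.  ] op 0.132 dR [-0.023  0.    -1.   ]
0 t26.8 pos in head [ 0.21  0.14 11.81] F head [ 1.4  0.  15.5] M head [-0.11  0.61  0.  ] op 0.129 dR [ 0.001  0.    -1.   ]
-0.012 t27.3 pos in head [ 0.16  0.13 12.06] F head [ 1.8 -0.5 20.5] M head [-0.16  0.65  0.02] op 0.129 dR [ 0.013  0.    -1.   ]
-0.024 t27.7 pos in head [ 0.2  0.1 12.2] F head [ 1.6 -0.5 22.9] M head [-0.2   0.63  0.01] op 0.130 dR [ 0.026 -0.    -1.   ]
0 t28.2 pos in head [ 0.51  0.14 11.72] F head [ 1.5  0.1 13.5] M head [-0.09  0.48  0.02] op 0.135 dR [ 0.001  0.    -1.   ]
```

```bash
python3 - <<'E'
from h import *
Pc=C+H[:,2]*1.5
for r in (0,.012,-.012,0):
    A=Ro.from_rotvec(.006*H[:,1]+r*H[:,0]).as_matrix()
    bot.movel(Pc+A@H[:,2]*9.65,rot=rpy(A@eul(oR)),max_speed=5);sh(f'{r}')
E
```

```text
0 t28.6 pos in head [ 0.57  0.11 11.64] F head [ 2.   0.2 13.1] M head [-0.12  0.33  0.02] op 0.130 dR [-0.005  0.    -1.   ]
0.012 t29.1 pos in head [ 0.53  0.02 11.81] F head [ 1.6  0.5 16.5] M head [-0.16  0.37  0.02] op 0.130 dR [-0.005  0.012 -1.   ]
-0.012 t29.5 pos in head [ 0.52  0.17 11.65] F head [ 1.2 -1.1 13. ] M head [-0.01  0.38  0.  ] op 0.133 dR [-0.005 -0.012 -1.   ]
0 t30.0 pos in head [ 0.5   0.14 11.64] F head [ 1.5  0.5 13.2] M head [-0.09  0.35 -0.  ] op 0.132 dR [-0.005  0.    -1.   ]
```

```bash
python3 - <<'E'
from h import *
Pc=C+H[:,2]*1.5
A=Ro.from_rotvec(.004*H[:,1]-.008*H[:,0]).as_matrix()
bot.movel(Pc+A@H[:,2]*9.6,rot=rpy(A@eul(oR)),max_speed=5);bot.dwell(.5);sh('final')
print(bot.sign_off())
E
```

```text
final t30.9 pos in head [ 0.54  0.18 11.59] F head [ 1.3 -0.4 12.9] M head [-0.01  0.43 -0.  ] op 0.127 dR [-0.003 -0.008 -1.   ]
the job is handed in; nothing more can be done
None
```

I handed the job in at about 31 s: the standard is upright in its cup, and the slide is still gripped and pressed on the stage face between the rails at about 13 N (the ring needs 7 N); flushness was judged by force and camera only, and sign-off returned no verdict.

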